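Nip-check the jar caps and pin the loose one

TASK

Check the screw caps of the three sample jars: turn each one clockwise by about 15 degrees (never beyond 30, and never loosen one) and feel how hard it is to get moving. One cap gives far more easily than the others: once all three have been tried, take the marker pin from its stand and put it fully home in the hole of that jar's holder, pressing gently. Put it in no other jar's hole, and leave the glassware and bottle around alone.

Things in the scene. Friction and masses are not known exactly. Their poses are not given: they have to be found in the camera images.
- holder_a: jar holder: fixed light wood block, 150 (its x) by 100 (its y) by 45 mm high, carrying one capped jar at x = -25 mm and one pin hole at x = +50 mm of its own frame (y = 0 for both). Origin: centre of its underside, on the bench; z up. The three holders look alike.
- cap_a_mid (a point): the round white screw cap of the jar on holder_a; this point lies on its upright axis, half-way up its cylinder. The cap is 48 mm in diameter and 22 mm high, its underside 32 mm and its top 54 mm above the holder's top face, plus a raised bar 36 x 6 x 3 mm across the top, which lies along the holder's x axis at the start. Below it the amber glass jar is a straight cylinder 44 mm in diameter. Jar and holder do not move.
- jar_a: amber glass jar on holder_a, fixed: a straight cylinder 44 mm in diameter with a paper band, carrying the cap. Inside it the thread clamps a sound cap with some 100 N, the loose one with some 20 N. Origin: on its axis, at the holder's top face (45 mm above the bench).
- cap_a (a joint): turn of the cap on jar_a, rad: 0 at the start, grows clockwise seen from above. It stays where left, but a sound cap springs back about 0.05 rad when let go (gasket wind-up). The cap neither rises nor sinks. Torque to turn it, also left on it while held still after a turn: over 0.28 N m if sound, under 0.12 N m if loose. A grip of 40 N does not slip.
- hole_a (a point): pin hole of holder_a: centre of its mouth, flush with the holder's top face (45 mm above the bench). Upright round blind hole, 14.5 mm in diameter, 32 mm deep, 75 mm from the jar's axis.
- holder_b: jar holder: fixed light wood block, 150 (its x) by 100 (its y) by 45 mm high, carrying one capped jar at x = -25 mm and one pin hole at x = +50 mm of its own frame (y = 0 for both). Origin: centre of its underside, on the bench; z up. The three holders look alike.
- cap_b_mid (a point): the round white screw cap of the jar on holder_b; this point lies on its upright axis, half-way up its cylinder. The cap is 48 mm in diameter and 22 mm high, its underside 32 mm and its top 54 mm above the holder's top face, plus a raised bar 36 x 6 x 3 mm across the top, which lies along the holder's x axis at the start. Below it the amber glass jar is a straight cylinder 44 mm in diameter. Jar and holder do not move.
- jar_b: amber glass jar on holder_b, fixed: a straight cylinder 44 mm in diameter with a paper band, carrying the cap. Inside it the thread clamps a sound cap with some 100 N, the loose one with some 20 N. Origin: on its axis, at the holder's top face (45 mm above the bench).
- cap_b (a joint): turn of the cap on jar_b, rad: 0 at the start, grows clockwise seen from above. It stays where left, but a sound cap springs back about 0.05 rad when let go (gasket wind-up). The cap neither rises nor sinks. Torque to turn it, also left on it while held still after a turn: over 0.28 N m if sound, under 0.12 N m if loose. A grip of 40 N does not slip.
- hole_b (a point): pin hole of holder_b: centre of its mouth, flush with the holder's top face (45 mm above the bench). Upright round blind hole, 14.5 mm in diameter, 32 mm deep, 75 mm from the jar's axis.
- holder_c: jar holder: fixed light wood block, 150 (its x) by 100 (its y) by 45 mm high, carrying one capped jar at x = -25 mm and one pin hole at x = +50 mm of its own frame (y = 0 for both). Origin: centre of its underside, on the bench; z up. The three holders look alike.
- cap_c_mid (a point): the round white screw cap of the jar on holder_c; this point lies on its upright axis, half-way up its cylinder. The cap is 48 mm in diameter and 22 mm high, its underside 32 mm and its top 54 mm above the holder's top face, plus a raised bar 36 x 6 x 3 mm across the top, which lies along the holder's x axis at the start. Below it the amber glass jar is a straight cylinder 44 mm in diameter. Jar and holder do not move.
- jar_c: amber glass jar on holder_c, fixed: a straight cylinder 44 mm in diameter with a paper band, carrying the cap. Inside it the thread clamps a sound cap with some 100 N, the loose one with some 20 N. Origin: on its axis, at the holder's top face (45 mm above the bench).
- cap_c (a joint): turn of the cap on jar_c, rad: 0 at the start, grows clockwise seen from above. It stays where left, but a sound cap springs back about 0.05 rad when let go (gasket wind-up). The cap neither rises nor sinks. Torque to turn it, also left on it while held still after a turn: over 0.28 N m if sound, under 0.12 N m if loose. A grip of 40 N does not slip.
- hole_c (a point): pin hole of holder_c: centre of its mouth, flush with the holder's top face (45 mm above the bench). Upright round blind hole, 14.5 mm in diameter, 32 mm deep, 75 mm from the jar's axis.
- pin_mid (a point): marker pin, metal, 60 g, loose: the point on its axis half-way up its grip. From the bottom: round shank 12 mm in diameter and 25 mm long with a tapered foot, collar 26 mm in diameter and 6 mm high, round grip 18 mm in diameter and 44 mm high. This point lies 53 mm above the foot, 28 mm above the collar's underside and 22 mm below the top. It starts upright in the stand, the collar resting on the stand's top; z along the pin.
- stand: fixed wooden parking block for the pin, 70 by 70 by 45 mm high, with one hole like the others at its centre, where the pin starts. Origin: centre of its underside.
- flask: bystander: conical glass flask 74 mm across, 108 mm high; origin at the centre of its underside
- beaker: bystander: glass beaker 68 mm across, 90 mm high; origin at the centre of its underside
- bottle: bystander: plastic bottle 56 mm across, 120 mm high; origin at the centre of its underside

How it is judged (in metres and radians):
On the way, in this order (a step that is already met when the one before it is completed fails the run):
1. all three caps have been turned clockwise by 6 degrees or more (0.10 rad) (value of joint each of cap_a, cap_b, cap_c above 0.1 rad), for 0.1 s.
2. after that, the pin is lifted out of its stand (its point half-way up the grip above 120 mm) (height (world z) of pin_mid above 0.12 m), for 0.1 s.
At the end, for the whole second after the job is handed in: Every cap stands 0.10 to 0.52 rad (6 to 30 degrees) clockwise of its start, and the pin stands released and upright (within 0.12 rad) in the hole of the holder whose cap is loose (clamped with less than 60 N), within 6 mm of its centre and seated to within 4 mm (all of step 1 and value of joint each of cap_a, cap_b, cap_c below 0.52 rad and ((horizontal distance between pin_mid and hole_a below 0.006 m and z of pin_mid in the frame of hole_a below 0.032 m and contact force between jar_a and anything else below 60 N) or (horizontal distance between pin_mid and hole_b below 0.006 m and z of pin_mid in the frame of hole_b below 0.032 m and contact force between jar_b and anything else below 60 N) or (horizontal distance between pin_mid and hole_c below 0.006 m and z of pin_mid in the frame of hole_c below 0.032 m and contact force between jar_c and anything else below 60 N)) and angle between pin_mid's own z axis and vertical below 0.12 rad); the robot touches nothing.
It fails at once if a cap is turned more than 35 degrees (0.60 rad) clockwise (value of joint any of cap_a, cap_b, cap_c above 0.6 rad).
It fails at once if a cap is loosened (turned anticlockwise by more than 0.10 rad) (value of joint any of cap_a, cap_b, cap_c below -0.1 rad).
It fails at once if the pin is put into the hole of a jar whose cap is sound (still clamped with more than 60 N) ((horizontal distance between pin_mid and hole_a below 0.006 m and z of pin_mid in the frame of hole_a below 0.045 m and contact force between jar_a and anything else above 60 N) or (horizontal distance between pin_mid and hole_b below 0.006 m and z of pin_mid in the frame of hole_b below 0.045 m and contact force between jar_b and anything else above 60 N) or (horizontal distance between pin_mid and hole_c below 0.006 m and z of pin_mid in the frame of hole_c below 0.045 m and contact force between jar_c and anything else above 60 N)).
It fails at once if the pin is pressed against a holder with more than 30 N (contact force between pin and holder_a above 30 N or contact force between pin and holder_b above 30 N or contact force between pin and holder_c above 30 N).
It fails at once if the flask, beaker or bottle is moved by more than 30 mm (distance of any of flask, beaker, bottle from where it was at the start of the episode above 0.03 m).
It also fails if it takes over 67 s, if anything falls off the work surface, if the arm or the gripper's body presses on something with over 40 N, if the wrist force passes 120 N, or if a joint passes its speed limit or range.

ROBOT

A 6-joint arm with a two-finger parallel gripper is mounted at the origin on the work surface. World frame = base frame: x ahead of the robot, y to its left, z up, the work surface at z = 0. Lengths are in m, angles in degrees, forces in N, time in s.
With the tool pointing down it reaches from about 0.375 to 0.9 m from the base axis. Payload 3.1 kg.
Tool frame: the origin (TCP) lies between the finger pads; the fingertips stand 22 mm ahead of it and the grasp point (between the pads) lies 3 mm ahead of it (bot.tip_extent is the distance from the TCP to the fingertips, in m); y points along the fingers, z is the direction in which the jaws open and shut, and the axes are right-handed (so a half turn about y gives the same grasp; the last joint's range is limited). The gripper opens to 87 mm and grips with 3 to 60 N. Pads are 19 mm wide; open, the fingers measure 117 mm over their backs; the gripper's body (75 mm by 190 mm) begins 51 mm behind the grasp point.
Start: joints at [57.324, 30.224, 82.088, -0, 67.689, -10.227], TCP at [0.239, 0.578, 0.245] pointing down, gripper open.
Joint ranges: [-176.69, 176.69], [-43.24, 126.21], [12.49, 139.97], [-82, 262], [0, 151.66], [-163.58, 163.58]. Speed limits (degrees/s): [159.86, 159.86, 180, 180, 180, 180].

INTERFACE

Orientations are given as a 3x3 rotation matrix whose columns are the frame's x, y, z axes.
In Python, from rig import bot, eyes, models gives the robot as it stands. The module is installed in compiled form; this text tells all that it offers.
- The arm moves only by the tool arm_command, never from a script. Its arguments are lists of equal length, an entry for each row: "translation": the shift along the tool's x, y, z each as a share of 0.08 m, from -1 to 1, a list of three; "rotation": the turn, a rotation vector about the tool's x, y, z each as a share of 60 degrees, from -1 to 1, a list of three; "grip": the closure, from -1 (fully open) to 1 (shut), so that 0 is half open. In form: {"translation": [[x, y, z], ...], "rotation": [[rx, ry, rz], ...], "grip": [grip, ...]}. A call has 1 to 5 rows; each row is the pose to reach, as a shift and turn from the pose commanded when the call began, along the tool's axes at that moment; what a row does not reach only later rows make up. A row lasts 1/10 s, in which the tool goes at most 50 mm and 8.59 degrees, less where a joint would pass 70% of its speed; a pose out of reach is approached as far as the arm can. A call with a number of a shift or a turn outside -1 to 1 is refused whole. A call with a gripper value outside its range is refused whole. The fingers move at their own pace and stop on an object; the grip force is fixed at half the most. Time passes only in rows, so rows that repeat a pose let the fingers close. It gives the time, the measured TCP pose, the force and the opening at its end, in the units of the state.
- bot.read_state(): the state, without advancing time (a new reading comes with each control period).
- eyes.capture(name): name is "scene" or "top" or "wrist"; returns a dict with "image" (480x640x3 uint8, blue, green, red), "mtx" (3x3 intrinsics, pixels), "dist_coeffs" ([k1, k2, p1, p2, k3] as OpenCV has them; the pictures are not rectified), "rvec" (rotation vector, rad) and "tvec" (3), from world to camera coordinates, as OpenCV has them; the wrist camera has in their place "hand_eye" (4x4, takes a point from camera to tool coordinates, whose origin is the TCP and whose axes are the tool frame's). Camera axes: x right, y down, z forward; pixel columns grow to the right and rows downward; lengths in m; the calibration is good to about 2 mm. A picture is of the moment at which its call begins: read the wrist's pose just before it. There is no depth.
- bot.hand_in(): hands the job in, once; it reports no verdict.
Trained networks look in the newest picture that a camera, given by its name, has taken for a name from the list of things; names that differ only in an ending like _2 or _b are one class to them, and where a whole thing is asked for, a point or a joint stands for the part that bears it (a point fixed in the world has none). Each returns a list of dicts, best first, with "conf" (0 to 1); they miss things now and then, are a little off and sometimes report something else, mostly with a low value. They report only what shows in the picture. A call takes as long as a camera call.
- models.recognise(camera, thing): "extent" ([left, top, right, bottom] as shares, 0 to 1, of the picture: columns of its width, rows of its height, round what is visible of it).
- models.spot_point(camera, thing): "point" ([column, row] as shares, 0 to 1, of the picture: columns of its width, rows of its height: a listed point, or the origin of a listed thing).
The state is a dict: "time_s": time; "joint_positions": joint angles; "qvel": joint speeds; "tau": joint torques, N m; "position": TCP position; "tcp_rot": TCP orientation; "force": force on the tool from outside, world axes, zero at the start; "moment": the same for the moment, N m; "opening": opening from 0.0 (shut) to 1.0 (fully open).
Only numpy, scipy, OpenCV 4.12 (cv2) and the standard library are available. Lean on these libraries where they do the work, as an engineer would, in place of code of your own. Each camera call takes 0.05 s, during which the arm holds its last target. There are 200 camera calls.

## Working session

There is one attempt and no reset: what is moved stays moved. The work goes in short steps, Python scripts to look and compute and a tool call to move; the robot and the scene stay as the last step left them, time stands still between calls to the robot, and variables do not carry over. Pictures are saved under pics/ and viewed, about 8 in all and at most 12, crops included, and the job is handed in when it is done.

Besides the shell and the picture viewer there is one more tool, called after "Request:" as name(argument=value, ...) on one line, values as JSON. arm_command: Moves the arm, as the interface text tells. Shift numbers are shares of 0.08 m and turn numbers shares of 60 degrees, none past 1 either way. Its arguments: {"type":"object","properties":{"translation":{"type":"array"},"rotation":{"type":"array"},"grip":{"type":"array"}},"required":["translation","rotation","grip"]}

```bash
mkdir -p pics
cat > h.py <<'E'
import numpy as np, cv2
from rig import bot, eyes, models
def ray(c,px,pose=None):
    p=cv2.undistortPoints(np.array([[px]],float),np.array(c["mtx"]),np.array(c["dist_coeffs"])).ravel()
    d=np.array([p[0],p[1],1.])
    if "rvec" in c:
        R=cv2.Rodrigues(np.array(c["rvec"],float))[0]; t=np.array(c["tvec"],float).ravel()
        return -R.T@t, R.T@d
    H=np.array(c["hand_eye"]); R,t=pose
    return R@H[:3,3]+t, R@(H[:3,:3]@d)
def atz(c,px,z,pose=None):
    o,d=ray(c,px,pose); return o+d*(z-o[2])/d[2]
def pose():
    s=bot.read_state(); return np.array(s["tcp_rot"]),np.array(s["position"])
E
python3 - <<'E'
from h import *
s=bot.read_state(); print(s)
for n in ["scene","top"]:
    c=eyes.capture(n); cv2.imwrite(f"pics/{n}0.png",c["image"])
    for t,z in [("cap_a_mid",.088),("hole_a",.045),("holder_a",0),("jar_a",.045),("pin_mid",.073),("stand",0),("flask",0),("beaker",0),("bottle",0)]:
        for r in models.spot_point(n,t):
            px=np.array(r["point"])*[640,480]; print(n,t,round(r["conf"],2),px.round(),atz(c,px,z).round(4))
E
```

```text
{'time_s': 0.0, 'joint_positions': array([ 5.73257761e+01,  3.02793607e+01,  8.21559106e+01, -1.83557352e-03,
        6.76897782e+01, -1.02279261e+01]), 'qvel': array([ 0.04452102, -0.023349  , -0.06732299, -0.02876871, -0.02770416,
       -0.02540643]), 'tau': array([ 1.47246094e-03, -4.40042138e+01, -1.76592064e+01,  6.33905525e-02,
        5.80745330e-02, -1.77681654e-04]), 'position': array([0.23824634, 0.57706697, 0.24357   ]), 'tcp_rot': array([[ 9.24242257e-01, -1.15331273e-03,  3.81804819e-01],
       [-3.81806392e-01, -1.85314853e-03,  9.24240469e-01],
       [-3.58397262e-04, -9.99997618e-01, -2.15310036e-03]]), 'force': array([-0.29871402, -0.1585933 ,  0.38499353]), 'moment': array([-0.00032291,  0.02960464, -0.0269636 ]), 'opening': 1.0004069990887414}
scene cap_a_mid 0.85 [160. 308.] [ 0.4681 -0.262   0.088 ]
scene cap_a_mid 0.67 [390. 290.] [ 0.7539 -0.0053  0.088 ]
scene cap_a_mid 0.58 [300. 209.] [0.5183 0.0481 0.088 ]
scene hole_a 0.76 [318. 203.] [0.5112 0.1106 0.045 ]
scene hole_a 0.58 [193. 348.] [ 0.5429 -0.2697  0.045 ]
scene hole_a 0.57 [285. 274.] [ 0.5694 -0
[... 923 characters left out ...]
 0.1033 0.    ]
top holder_a 0.76 [378. 289.] [ 0.5245 -0.0708  0.    ]
top holder_a 0.61 [485. 311.] [ 0.4909 -0.2597  0.    ]
top holder_a 0.55 [272. 338.] [0.435  0.1096 0.    ]
top jar_a 0.71 [271. 333.] [0.449  0.1078 0.045 ]
top jar_a 0.69 [383. 307.] [ 0.4952 -0.0736  0.045 ]
top jar_a 0.63 [500. 326.] [ 0.469  -0.2676  0.045 ]
top pin_mid 0.79 [134. 341.] [0.433  0.3207 0.073 ]
top pin_mid 0.35 [509. 329.] [ 0.4672 -0.2717  0.073 ]
top stand 0.72 [150. 335.] [0.434  0.3222 0.    ]
top beaker 0.58 [204. 181.] [0.7065 0.24   0.    ]
top beaker 0.32 [273. 338.] [0.4358 0.1092 0.    ]
top bottle 0.73 [424. 196.] [ 0.6917 -0.1505  0.    ]
top bottle 0.18 [203. 181.] [0.7059 0.2429 0.    ]
```

View pics/top0.png

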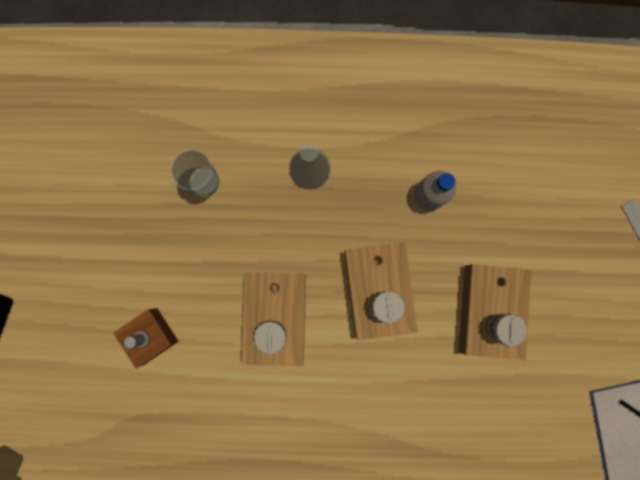

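View pics/scene0.png

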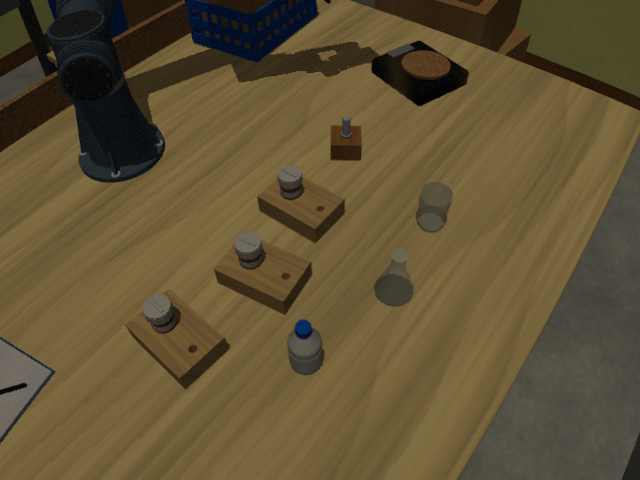

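Top picture: caps at about (270,338), (388,308) and (511,330); pin in the stand at (131,342); glassware is well clear at the top. The scene picture agrees.

```bash
cat >> h.py <<'E'
def go(x,y,z,yaw=None):
    "shares of shift (tool axes) and turn about y (jaw yaw of tool z, deg)"
    R,p=pose(); d=R.T@(np.array([x,y,z])-p)/.08
    cur=np.degrees(np.arctan2(R[1,2],R[0,2])); print("pos",p.round(4),"yaw",cur.round(1),"shift",d.round(3), "ry",None if yaw is None else round((cur-yaw)/60,3))
E
python3 - <<'E'
from h import *
c=eyes.capture("top"); im=c["image"]
hsv=cv2.cvtColor(im,cv2.COLOR_BGR2HSV)
for (u,v) in [(270,338),(388,308),(511,330)]:
    m=cv2.inRange(hsv,(0,0,105),(180,60,255)); k=np.zeros_like(m); cv2.circle(k,(u,v),24,255,-1); m&=k
    n,l,st,ce=cv2.connectedComponentsWithStats(m); i=1+np.argmax(st[1:,4])
    p=cv2.findContours((l==i).astype(np.uint8),cv2.RETR_EXTERNAL,cv2.CHAIN_APPROX_NONE)[0][0]
    e=cv2.minEnclosingCircle(p); print(st[i],ce[i],e,atz(c,e[0],.099).round(4))
for px,z in [((131,342),.095),((141,339),.051),((275,288),.045),((378,260),.045),((501,282),.045)]: print(px,atz(c,px,z).round(4))
w=eyes.capture("wrist"); print(w["hand_eye"],w["mtx"])
go(.445,.105,.2,90)
E
```

```text
[254 322  32  31 755] [269.42516556 336.97615894] ((269.5, 336.79998779296875), 15.617074012756348) [0.4486 0.1052 0.099 ]
[373 292  30  30 726] [387.70523416 306.80853994] ((387.625, 306.875), 15.375608444213867) [ 0.4982 -0.0726  0.099 ]
[497 315  29  30 679] [510.68335788 329.77319588] ((511.0, 329.4285583496094), 15.270463943481445) [ 0.468  -0.2634  0.099 ]
(131, 342) [0.4334 0.3172 0.095 ]
(141, 339) [0.433  0.3182 0.051 ]
(275, 288) [0.5218 0.1041 0.045 ]
(378, 260) [ 0.5723 -0.064   0.045 ]
(501, 282) [ 0.5411 -0.2697  0.045 ]
[[ 6.15284350e-04  9.56054667e-01  2.93187814e-01 -8.07449572e-02]
 [-4.52153521e-04 -2.93187573e-01  9.56054832e-01 -1.38619873e-01]
 [ 9.99999708e-01 -7.20811478e-04  2.51889758e-04  1.68249663e-03]
 [ 0.00000000e+00  0.00000000e+00  0.00000000e+00  1.00000000e+00]] [[395.16576628   0.         311.06605257]
 [  0.         395.16576628 240.36354467]
 [  0.           0.           1.        ]]
pos [0.2386 0.5776 0.2446] yaw 67.6 shift [ 4.64   0.557 -4.475] ry -0.374
```

Request:
arm_command(translation=[[0.93, 0, -0.9], [0.93, 0, -0.9], [0.93, 0, -0.9]], rotation=[[0, 0, 0], [0, 0, 0], [0, 0, 0]], grip=[-1, -1, -1])

```text
time_s: 1.4
position: [0.2806, 0.478, 0.2442]
tcp_rot: [[0.923, -0.001, 0.385], [-0.385, -0.004, 0.923], [0.0, -1.0, -0.005]]
force: [-0.2, 0.8, -0.4]
opening: 1.002
```

Request:
arm_command(translation=[[0.93, 0, -0.9], [0.93, 0, -0.9], [0.93, 0, -0.9]], rotation=[[0, 0, 0], [0, 0, 0], [0, 0, 0]], grip=[-1, -1, -1])

```text
time_s: 1.7
position: [0.3225, 0.3842, 0.2446]
tcp_rot: [[0.922, -0.0, 0.386], [-0.386, -0.002, 0.922], [0.0, -1.0, -0.002]]
force: [-1.0, 0.3, -0.7]
opening: 1.002
```

Request:
arm_command(translation=[[0.93, 0, -0.9], [0.93, 0, -0.9], [0.93, 0, -0.9]], rotation=[[0, 0, 0], [0, 0, 0], [0, 0, 0]], grip=[-1, -1, -1])

```text
time_s: 2.0
position: [0.3645, 0.29, 0.2448]
tcp_rot: [[0.922, 0.001, 0.387], [-0.387, -0.001, 0.922], [0.001, -1.0, -0.0]]
force: [0.4, 0.5, -0.3]
opening: 1.001
```

Request:
arm_command(translation=[[0.93, 0, -0.9], [0.93, 0, -0.9], [0.93, 0, -0.9]], rotation=[[0, 0, 0], [0, 0, 0], [0, 0, 0]], grip=[-1, -1, -1])

```text
time_s: 2.3
position: [0.4067, 0.1952, 0.245]
tcp_rot: [[0.922, 0.003, 0.387], [-0.387, -0.0, 0.922], [0.003, -1.0, 0.001]]
force: [0.8, 0.1, -0.7]
opening: 1.004
```

Request:
arm_command(translation=[[0.93, 0, -0.9], [0.93, 0, -0.9], [0.93, 0, -0.9], [0.93, 0, -0.9], [0.93, 0, -0.9]], rotation=[[0, -0.37, 0], [0, -0.37, 0], [0, -0.37, 0], [0, -0.37, 0], [0, -0.37, 0]], grip=[-1, -1, -1, -1, -1])

```text
time_s: 2.8
position: [0.4448, 0.1041, 0.2445]
tcp_rot: [[1.0, -0.0, 0.007], [-0.007, 0.001, 1.0], [-0.0, -1.0, 0.001]]
force: [-0.7, 0.5, -0.2]
opening: 0.999
```

```bash
cat > w.py <<'E'
from h import *; import sys
P=pose(); c=eyes.capture("wrist"); cv2.imwrite(f"pics/{sys.argv[1]}.png",c["image"])
for t,z in [("cap_a_mid",.088),("hole_a",.045),("pin_mid",.073)]:
    for r in models.spot_point("wrist",t):
        px=np.array(r["point"])*[640,480]; print(t,round(r["conf"],2),px.round(),atz(c,px,z,P).round(4))
m=cv2.inRange(cv2.cvtColor(c["image"],cv2.COLOR_BGR2HSV),(0,0,105),(180,60,255))
n,l,st,ce=cv2.connectedComponentsWithStats(m)
for i in np.argsort(-st[1:,4])[:3]+1: print("blob",st[i],ce[i].round(1),atz(c,ce[i],.099,P).round(4))
E
python3 w.py w1
```

```text
cap_a_mid 0.44 [308. 231.] [0.4474 0.1037 0.088 ]
hole_a 0.95 [311. 295.] [0.5216 0.1057 0.045 ]
hole_a 0.84 [141. 343.] [ 0.5729 -0.0623  0.045 ]
hole_a 0.4 [572. 206.] [0.4378 0.3391 0.045 ]
pin_mid 0.76 [574. 207.] [0.4326 0.3212 0.073 ]
blob [ 280  202   62   62 2920] [310.9 232.7] [0.4458 0.1057 0.099 ]
blob [  61  265   61   40 1800] [ 89.6 287.5] [ 0.4896 -0.0704  0.099 ]
blob [575 202  23  22 381] [586.4 213.2] [0.432  0.3144 0.099 ]
```

View pics/w1.png

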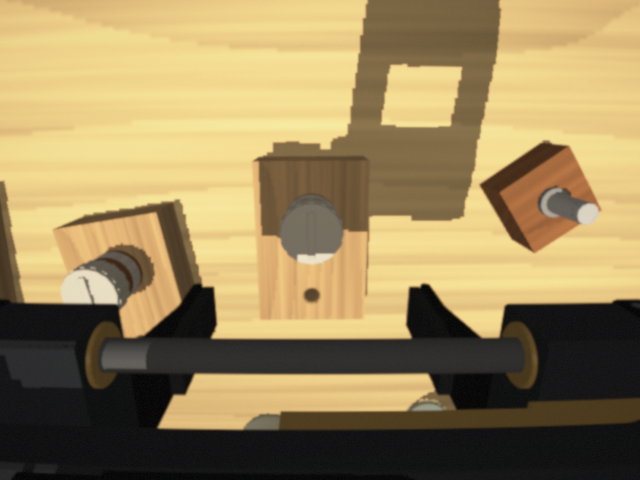

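Cap A at about (311,231) px, bar along the image column; position (0.447, 0.1053). Going down.

Request:
arm_command(translation=[[0.028, 0.95, 0.01], [0.028, 0.95, 0.01], [0.028, 0.95, 0.01]], rotation=[[0, 0, 0], [0, 0, 0], [0, 0, 0]], grip=[-1, -1, -1])

```text
time_s: 3.3
position: [0.4444, 0.1045, 0.1659]
tcp_rot: [[1.0, -0.008, 0.004], [-0.004, 0.0, 1.0], [-0.008, -1.0, 0.0]]
force: [-0.2, -0.5, 0.8]
opening: 1.008
```

Request:
arm_command(translation=[[0, 0.5, 0], [0, 0.97, 0], [0, 0.97, 0]], rotation=[[0, 0, 0], [0, 0, 0], [0, 0, 0]], grip=[-1, -1, -1])

```text
time_s: 3.6
position: [0.4451, 0.1041, 0.0885]
tcp_rot: [[1.0, -0.008, 0.004], [-0.004, 0.0, 1.0], [-0.008, -1.0, 0.0]]
force: [-0.4, -0.5, -0.7]
opening: 1.004
```

Run:
```python
from h import *
go(.447,.1053,.091)
s=bot.read_state(); print(s["force"],s["moment"])
```

```text
pos [0.4451 0.1041 0.0885] yaw 89.8 shift [ 0.023 -0.031  0.015] ry None
[-0.35266421 -0.53725847 -0.72438569] [ 0.04364206  0.04541365 -0.02142807]
```

Request:
arm_command(translation=[[0.025, -0.03, 0.015], [0.025, -0.03, 0.015], [0.025, -0.03, 0.015], [0.025, -0.03, 0.015], [0.025, -0.03, 0.015]], rotation=[[0, 0, 0], [0, 0, 0], [0, 0, 0], [0, 0, 0], [0, 0, 0]], grip=[-1, 1, 1, 1, 1])

```text
time_s: 4.1
position: [0.4497, 0.1049, 0.0944]
tcp_rot: [[1.0, 0.002, 0.004], [-0.004, -0.0, 1.0], [0.002, -1.0, -0.0]]
force: [-0.4, -0.2, 0.8]
opening: 0.726
```

Request:
arm_command(translation=[[0, 0, 0], [0, 0, 0], [0, 0, 0]], rotation=[[0, 0, 0], [0, 0, 0], [0, 0, 0]], grip=[1, 1, 1])

```text
time_s: 4.4
position: [0.4492, 0.1042, 0.0935]
tcp_rot: [[1.0, -0.0, 0.003], [-0.003, -0.001, 1.0], [-0.0, -1.0, -0.001]]
force: [-0.8, -3.6, 3.8]
opening: 0.546
```

Run:
```python
from h import *
go(.447,.1053,.091)
s=bot.read_state(); print(s["force"],s["moment"],s["opening"])
```

```text
pos [0.4492 0.1042 0.0935] yaw 89.8 shift [-0.028  0.032  0.013] ry None
[-0.83430708 -3.63001581  3.81906694] [-6.98242548e-01  1.30289898e-01 -4.09059735e-04] 0.5464570700947851
```

Request:
arm_command(translation=[[0, 0, 0], [0, 0, 0], [0, 0, 0], [0, 0, 0], [0, 0, 0]], rotation=[[0, 0.06, 0], [0, 0.12, 0], [0, 0.18, 0], [0, 0.24, 0], [0, 0.28, 0]], grip=[1, 1, 1, 1, 1])

```text
time_s: 4.9
position: [0.4492, 0.1037, 0.0936]
tcp_rot: [[0.957, -0.0, 0.291], [-0.291, -0.002, 0.957], [0.0, -1.0, -0.002]]
force: [-0.8, -6.7, 3.3]
opening: 0.544
```

Request:
arm_command(translation=[[0, 0, 0], [0, 0, 0]], rotation=[[0, 0, 0], [0, 0, 0]], grip=[1, 1])

```text
time_s: 5.1
position: [0.4492, 0.1037, 0.0935]
tcp_rot: [[0.957, -0.0, 0.29], [-0.29, -0.002, 0.957], [0.0, -1.0, -0.002]]
force: [-0.1, -6.4, 3.8]
opening: 0.542
```

Run:
```python
from h import *
go(.447,.1053,.091)
s=bot.read_state(); print(s["force"],s["moment"],s["opening"],s["tau"])
```

```text
pos [0.4492 0.1037 0.0935] yaw 73.1 shift [-0.032  0.032  0.012] ry None
[-0.14450661 -6.41131518  3.77553528] [-1.05352172  0.19369439  0.35016004] 0.5415998332651237 [  2.61065394 -33.84091973  -6.84666842   1.39767341  -0.14013438
   0.3897635 ]
```

Request:
arm_command(translation=[[0, 0, 0], [0, 0, 0], [0, 0, 0], [0, 0, 0], [0, -0.3, 0]], rotation=[[0, 0, 0], [0, 0, 0], [0, 0, 0], [0, 0, 0], [0, 0, 0]], grip=[-1, -1, -1, -1, -1])

```text
time_s: 5.6
position: [0.4473, 0.105, 0.1156]
tcp_rot: [[0.956, -0.006, 0.293], [-0.293, 0.0, 0.956], [-0.006, -1.0, -0.002]]
force: [0.5, -0.2, 0.4]
opening: 0.91
```

Request:
arm_command(translation=[[0, -0.6, 0], [0, -1, 0], [0, -1, 0]], rotation=[[0, 0, 0], [0, 0, 0], [0, 0, 0]], grip=[-1, -1, -1])

```text
time_s: 5.9
position: [0.4519, 0.1052, 0.2011]
tcp_rot: [[0.956, 0.01, 0.293], [-0.293, 0.0, 0.956], [0.009, -1.0, 0.003]]
force: [-0.0, -0.4, -0.7]
opening: 0.999
```

Request:
arm_command(translation=[[0.61, 0, -0.965], [0.61, 0, -0.965], [0.61, 0, -0.965]], rotation=[[0, 0, 0], [0, 0, 0], [0, 0, 0]], grip=[-1, -1, -1])

```text
time_s: 6.2
position: [0.4753, 0.013, 0.1968]
tcp_rot: [[0.955, 0.002, 0.297], [-0.297, -0.002, 0.955], [0.003, -1.0, -0.001]]
force: [0.5, 0.8, 0.0]
opening: 1.002
```

Request:
arm_command(translation=[[0.61, 0, -0.965], [0.61, 0, -0.965], [0.61, 0, -0.965], [0.61, 0, -0.965], [0.61, 0, -0.965]], rotation=[[0, 0, 0], [0, 0, 0], [0, 0, 0], [0, 0, 0], [0, 0, 0]], grip=[-1, -1, -1, -1, -1])

```text
time_s: 6.7
position: [0.4959, -0.0699, 0.1965]
tcp_rot: [[0.956, -0.003, 0.293], [-0.293, 0.002, 0.956], [-0.003, -1.0, 0.001]]
force: [-0.7, -0.7, 0.2]
opening: 1.004
```

```bash
python3 w.py w2
python3 - <<'E'
from h import *
go(.498,-.0726,.093)
c=eyes.capture("top"); cv2.imwrite("pics/top2.png",cv2.resize(c["image"][230:390,220:560],None,fx=2.3,fy=2.3,interpolation=cv2.INTER_CUBIC))
E
```

```text
cap_a_mid 0.9 [ 30. 290.] [ 0.4684 -0.2654  0.088 ]
cap_a_mid 0.22 [525.  98.] [0.4436 0.083  0.088 ]
hole_a 0.81 [345. 313.] [ 0.5716 -0.0622  0.045 ]
hole_a 0.61 [540. 200.] [0.5244 0.1051 0.045 ]
hole_a 0.55 [282. 416.] [ 0.6536 -0.1433  0.045 ]
blob [ 517   50   93   86 5837] [566.   94.1] [0.4472 0.1011 0.099 ]
blob [ 268  209   73   82 4313] [303.8 253.2] [ 0.4951 -0.0726  0.099 ]
blob [   0  256   62   48 2249] [ 26.8 282.7] [ 0.461  -0.2551  0.099 ]
pos [ 0.4967 -0.0701  0.1972] yaw 73.0 shift [ 0.025  1.303 -0.026] ry None
```

View pics/w2.png

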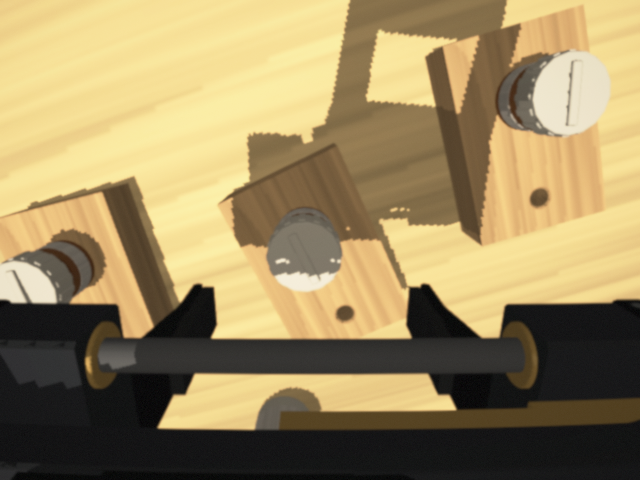

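Run:
```python
from h import *
P=pose(); c=eyes.capture("wrist")
for a,b in [((571,124),(576,62)),((293,236),(318,277))]:
    A,B=atz(c,a,.102,P),atz(c,b,.102,P); d=A-B; print(A.round(4),B.round(4),(A+B)/2,np.degrees(np.arctan2(d[1],d[0])),np.linalg.norm(d))
print(atz(c,(305,254),.099,P),atz(c,(345,313),.045,P),atz(c,(540,197),.045,P))
```

```text
[0.4654 0.0997 0.102 ] [0.4322 0.107  0.102 ] [0.44882646 0.10333856 0.102     ] -12.396133365693727 0.03396212625259083
[ 0.483  -0.0759  0.102 ] [ 0.5136 -0.069   0.102 ] [ 0.4983103  -0.07242581  0.102     ] -167.25043645510894 0.03138812151867354
[ 0.49735895 -0.07263617  0.099     ] [ 0.57320111 -0.06274093  0.045     ] [0.52355572 0.10507944 0.045     ]
```

A's bar stands at about −12° (started at ~0): turned ~13°, and it felt stiff (0.35 N m). In the wrist picture cap B sits at (305,254) → (0.498, −0.0725). Descending on B.

Request:
arm_command(translation=[[0.025, 0.4, -0.026], [0.025, 0.65, -0.026], [0.025, 0.65, -0.026], [0.025, 0.65, -0.026]], rotation=[[0, 0, 0], [0, 0, 0], [0, 0, 0], [0, 0, 0]], grip=[-1, -1, -1, -1])

```text
time_s: 7.4
position: [0.4986, -0.0737, 0.1455]
tcp_rot: [[0.956, -0.0, 0.293], [-0.293, 0.0, 0.956], [-0.001, -1.0, 0.0]]
force: [0.7, 0.3, 0.3]
opening: 0.996
```

Request:
arm_command(translation=[[0, 0.4, 0], [0, 0.65, 0], [0, 0.65, 0], [0, 0.65, 0], [0, 0.65, 0]], rotation=[[0, 0, 0], [0, 0, 0], [0, 0, 0], [0, 0, 0], [0, 0, 0]], grip=[-1, -1, -1, -1, -1])

```text
time_s: 7.9
position: [0.4997, -0.0743, 0.0948]
tcp_rot: [[0.956, 0.003, 0.293], [-0.293, -0.001, 0.956], [0.003, -1.0, -0.0]]
force: [-0.1, 0.3, 0.4]
opening: 1.001
```

Run:
```python
from h import *
go(.498,-.0726,.093)
s=bot.read_state(); print(s["force"],s["moment"],s["tau"])
```

```text
pos [ 0.4997 -0.0743  0.0948] yaw 73.0 shift [-0.026  0.023  0.014] ry None
[-0.12710154  0.29005151  0.35730921] [0.03506611 0.08033339 0.01053352] [-8.97456310e-03 -3.80489874e+01 -8.38602573e+00 -2.62009981e-02
  8.41555721e-02  1.86812458e-04]
```

Request:
arm_command(translation=[[-0.015, 0.02, 0.014], [-0.015, 0.02, 0.014], [-0.015, 0.02, 0.014], [-0.015, 0.02, 0.014], [-0.015, 0.02, 0.014]], rotation=[[0, 0, 0], [0, 0, 0], [0, 0, 0], [0, 0, 0], [0, 0, 0]], grip=[-1, 1, 1, 1, 1])

```text
time_s: 8.4
position: [0.4978, -0.0726, 0.0918]
tcp_rot: [[0.956, 0.0, 0.293], [-0.293, -0.0, 0.956], [0.0, -1.0, -0.0]]
force: [0.8, 0.5, 0.0]
opening: 0.718
```

Request:
arm_command(translation=[[0, 0, 0], [0, 0, 0], [0, 0, 0], [0, 0, 0]], rotation=[[0, 0, 0], [0, 0, 0], [0, 0, 0], [0, 0, 0]], grip=[1, 1, 1, 1])

```text
time_s: 8.8
position: [0.497, -0.0749, 0.0916]
tcp_rot: [[0.957, -0.002, 0.291], [-0.291, -0.003, 0.957], [-0.001, -1.0, -0.004]]
force: [-3.6, -9.7, -0.5]
opening: 0.544
```

Request:
arm_command(translation=[[0, 0, 0], [0, 0, 0], [0, 0, 0], [0, 0, 0], [0, 0, 0]], rotation=[[0, 0.06, 0], [0, 0.12, 0], [0, 0.18, 0], [0, 0.24, 0], [0, 0.28, 0]], grip=[1, 1, 1, 1, 1])

```text
time_s: 9.3
position: [0.4971, -0.0746, 0.0916]
tcp_rot: [[0.832, -0.002, 0.555], [-0.555, -0.004, 0.832], [0.001, -1.0, -0.004]]
force: [-2.6, -7.6, 0.3]
opening: 0.539
```

Request:
arm_command(translation=[[0, 0, 0], [0, 0, 0]], rotation=[[0, 0, 0], [0, 0, 0]], grip=[1, 1])

```text
time_s: 9.5
position: [0.4971, -0.0747, 0.0916]
tcp_rot: [[0.833, -0.002, 0.554], [-0.554, -0.004, 0.833], [0.001, -1.0, -0.004]]
force: [-4.1, -8.5, -0.5]
opening: 0.544
```

Run:
```python
from h import *
go(.468,-.2634,.195)
s=bot.read_state(); print(s["force"],s["moment"],s["tau"],s["opening"])
```

```text
pos [ 0.4971 -0.0747  0.0916] yaw 56.4 shift [ 1.004 -1.283 -2.171] ry None
[-4.08324329 -8.48692456 -0.54542228] [-1.47111889  0.53377445  0.28441671] [  4.2703481  -38.63971353  -8.33000153   1.89575829   0.0780061
   0.3177259 ] 0.5444156133496744
```

Request:
arm_command(translation=[[0, 0, 0], [0, 0, 0], [0, 0, 0], [0, 0, 0], [0, -0.3, 0]], rotation=[[0, 0, 0], [0, 0, 0], [0, 0, 0], [0, 0, 0], [0, 0, 0]], grip=[-1, -1, -1, -1, -1])

```text
time_s: 10.0
position: [0.4958, -0.0716, 0.1138]
tcp_rot: [[0.831, -0.006, 0.557], [-0.557, 0.002, 0.831], [-0.006, -1.0, -0.001]]
force: [0.3, -0.8, 0.0]
opening: 0.908
```

Request:
arm_command(translation=[[0, -0.6, 0], [0, -1, 0], [0, -1, 0]], rotation=[[0, 0, 0], [0, 0, 0], [0, 0, 0]], grip=[-1, -1, -1])

```text
time_s: 10.3
position: [0.5005, -0.0731, 0.2]
tcp_rot: [[0.831, 0.009, 0.557], [-0.557, -0.003, 0.831], [0.01, -1.0, 0.002]]
force: [-0.4, -0.1, 0.2]
opening: 0.995
```

Request:
arm_command(translation=[[0.34, 0, -0.72], [0.34, 0, -0.72], [0.34, 0, -0.72]], rotation=[[0, 0, 0], [0, 0, 0], [0, 0, 0]], grip=[-1, -1, -1])

```text
time_s: 10.6
position: [0.4878, -0.1369, 0.195]
tcp_rot: [[0.829, -0.001, 0.56], [-0.56, 0.001, 0.829], [-0.001, -1.0, -0.0]]
force: [0.1, 0.8, -0.6]
opening: 1.002
```

Request:
arm_command(translation=[[0.34, 0, -0.72], [0.34, 0, -0.72], [0.34, 0, -0.72]], rotation=[[0, 0, 0], [0, 0, 0], [0, 0, 0]], grip=[-1, -1, -1])

```text
time_s: 10.9
position: [0.4785, -0.1992, 0.195]
tcp_rot: [[0.829, -0.001, 0.559], [-0.559, 0.001, 0.829], [-0.001, -1.0, 0.0]]
force: [-0.1, 1.0, 0.5]
opening: 1.001
```

Request:
arm_command(translation=[[0.34, 0, -0.72], [0.34, 0, -0.72], [0.34, 0, -0.72], [0.34, 0, -0.72], [0.34, 0, -0.72]], rotation=[[0, 0, 0], [0, 0, 0], [0, 0, 0], [0, 0, 0], [0, 0, 0]], grip=[-1, -1, -1, -1, -1])

```text
time_s: 11.4
position: [0.469, -0.2593, 0.1954]
tcp_rot: [[0.831, -0.001, 0.556], [-0.556, 0.002, 0.831], [-0.002, -1.0, 0.001]]
force: [-0.7, 0.9, 0.0]
opening: 1.0
```

```bash
python3 w.py w3
python3 - <<'E'
from h import *
go(.468,-.2634,.093)
E
```

```text
cap_a_mid 0.76 [298. 249.] [ 0.4655 -0.265   0.088 ]
hole_a 0.75 [351. 308.] [ 0.5416 -0.2663  0.045 ]
hole_a 0.71 [298. 248.] [ 0.4758 -0.2739  0.045 ]
blob [ 540   86   92   82 5294] [589.6 127.4] [ 0.496  -0.0774  0.099 ]
blob [ 265  216   73   73 4161] [300.7 252.9] [ 0.4656 -0.2627  0.099 ]
blob [   0  180   66  120 3942] [ 20.8 238. ] [ 0.3577 -0.4059  0.099 ]
pos [ 0.4694 -0.2604  0.1958] yaw 56.2 shift [ 0.007  1.285 -0.041] ry None
```

View pics/w3.png

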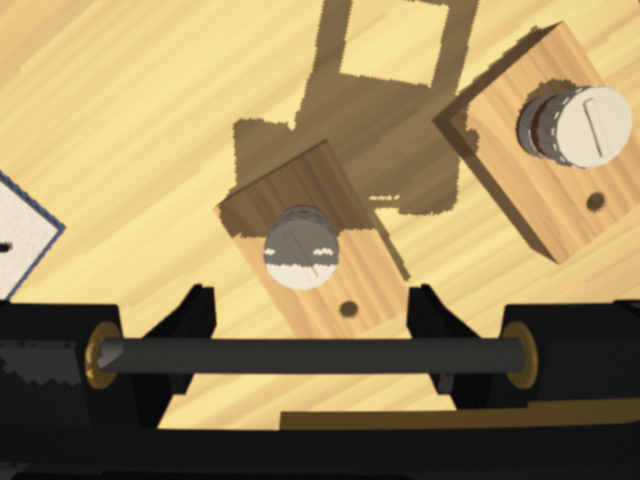

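Cap C at (301,254) px, about (0.467, −0.263); cap B at (593,126) shows its bar turned. Descending on C.

Request:
arm_command(translation=[[0.005, 0.4, -0.041], [0.005, 0.65, -0.041], [0.005, 0.65, -0.041], [0.005, 0.65, -0.041]], rotation=[[0, 0, 0], [0, 0, 0], [0, 0, 0], [0, 0, 0]], grip=[-1, -1, -1, -1])

```text
time_s: 12.0
position: [0.4679, -0.2642, 0.1439]
tcp_rot: [[0.831, -0.0, 0.557], [-0.557, 0.0, 0.831], [-0.001, -1.0, 0.0]]
force: [0.4, -0.5, 0.4]
opening: 0.997
```

Request:
arm_command(translation=[[0, 0.4, 0], [0, 0.65, 0], [0, 0.65, 0], [0, 0.65, 0], [0, 0.65, 0]], rotation=[[0, 0, 0], [0, 0, 0], [0, 0, 0], [0, 0, 0], [0, 0, 0]], grip=[-1, -1, -1, -1, -1])

```text
time_s: 12.5
position: [0.4688, -0.2652, 0.0934]
tcp_rot: [[0.831, 0.002, 0.557], [-0.557, -0.002, 0.831], [0.003, -1.0, -0.0]]
force: [-0.4, -1.0, -0.3]
opening: 0.997
```

Run:
```python
from h import *
go(.4675,-.2632,.093)
s=bot.read_state(); print(s["force"],s["moment"],s["tau"])
```

```text
pos [ 0.4688 -0.2652  0.0934] yaw 56.2 shift [-0.027  0.004  0.012] ry None
[-0.3587797  -1.00183419 -0.28111439] [-0.01637587  0.04833397  0.04910639] [-3.47057285e-03 -4.03932524e+01 -9.47353899e+00 -3.05673375e-02
  8.22013244e-02  3.05640206e-04]
```

Request:
arm_command(translation=[[-0.015, 0, 0.01], [-0.015, 0, 0.01], [-0.015, 0, 0.01], [-0.015, 0, 0.01], [-0.015, 0, 0.01]], rotation=[[0, 0, 0], [0, 0, 0], [0, 0, 0], [0, 0, 0], [0, 0, 0]], grip=[-1, 1, 1, 1, 1])

```text
time_s: 13.0
position: [0.4672, -0.2631, 0.0918]
tcp_rot: [[0.831, 0.0, 0.557], [-0.557, -0.0, 0.831], [0.0, -1.0, -0.0]]
force: [0.2, -0.6, -0.7]
opening: 0.723
```

Request:
arm_command(translation=[[0, 0, 0], [0, 0, 0], [0, 0, 0], [0, 0, 0]], rotation=[[0, 0, 0], [0, 0, 0], [0, 0, 0], [0, 0, 0]], grip=[1, 1, 1, 1])

```text
time_s: 13.4
position: [0.4661, -0.2649, 0.0916]
tcp_rot: [[0.831, -0.002, 0.556], [-0.556, -0.003, 0.831], [-0.0, -1.0, -0.003]]
force: [-4.8, -7.0, -1.0]
opening: 0.543
```

Request:
arm_command(translation=[[0, 0, 0], [0, 0, 0], [0, 0, 0], [0, 0, 0], [0, 0, 0]], rotation=[[0, 0.06, 0], [0, 0.12, 0], [0, 0.18, 0], [0, 0.22, 0], [0, 0.26, 0]], grip=[1, 1, 1, 1, 1])

```text
time_s: 13.9
position: [0.4662, -0.2647, 0.0916]
tcp_rot: [[0.65, -0.002, 0.76], [-0.76, -0.002, 0.65], [0.001, -1.0, -0.003]]
force: [-4.1, -5.8, -0.6]
opening: 0.54
```

Request:
arm_command(translation=[[0, 0, 0], [0, 0, 0]], rotation=[[0, 0, 0], [0, 0, 0]], grip=[1, 1])

```text
time_s: 14.1
position: [0.4662, -0.2647, 0.0916]
tcp_rot: [[0.651, -0.002, 0.759], [-0.759, -0.002, 0.651], [0.001, -1.0, -0.003]]
force: [-4.6, -5.0, -0.7]
opening: 0.543
```

Run:
```python
from h import *
go(.433,.318,.195)
s=bot.read_state(); print(s["force"],s["moment"],s["tau"],s["opening"])
```

```text
pos [ 0.4662 -0.2647  0.0916] yaw 40.6 shift [-5.797 -1.308  4.425] ry None
[-4.60562885 -4.97721931 -0.65091795] [-0.9577906   0.7174959   0.07796674] [  3.6746069  -40.99672794  -9.38820362   1.3476786    0.15602983
   0.04377966] 0.5431111000857667
```

Readings: A 0.35, B 0.28, C 0.08 N m. C is the loose one. Releasing, rising and turning the jaw to world y.

Request:
arm_command(translation=[[0, 0, 0], [0, 0, 0], [0, 0, 0], [0, 0, 0], [0, -0.3, 0]], rotation=[[0, 0, 0], [0, 0, 0], [0, 0, 0], [0, 0, 0], [0, 0, 0]], grip=[-1, -1, -1, -1, -1])

```text
time_s: 14.6
position: [0.4656, -0.2615, 0.1136]
tcp_rot: [[0.65, -0.005, 0.76], [-0.76, 0.005, 0.65], [-0.007, -1.0, -0.001]]
force: [-0.6, -0.2, 0.1]
opening: 0.907
```

Request:
arm_command(translation=[[0, -0.6, 0], [0, -1, 0], [0, -1, 0]], rotation=[[0, 0, 0], [0, 0, 0], [0, 0, 0]], grip=[-1, -1, -1])

```text
time_s: 14.9
position: [0.4698, -0.2648, 0.2003]
tcp_rot: [[0.651, 0.008, 0.759], [-0.759, -0.007, 0.651], [0.01, -1.0, 0.002]]
force: [0.1, -0.4, 0.1]
opening: 0.994
```

Request:
arm_command(translation=[[0, -0.2, 0], [0, -0.2, 0], [0, -0.2, 0], [0, -0.2, 0], [0, -0.2, 0]], rotation=[[0, -0.82, 0], [0, -0.82, 0], [0, -0.82, 0], [0, -0.82, 0], [0, -0.82, 0]], grip=[-1, -1, -1, -1, -1])

```text
time_s: 15.4
position: [0.4668, -0.2625, 0.2108]
tcp_rot: [[0.994, -0.001, 0.106], [-0.106, 0.001, 0.994], [-0.001, -1.0, 0.001]]
force: [0.5, -0.4, -0.1]
opening: 1.004
```

Request:
arm_command(translation=[[0, 0, 0], [0, 0, 0], [0, 0, 0]], rotation=[[0, -0.11, 0], [0, -0.11, 0], [0, -0.11, 0]], grip=[-1, -1, -1])

```text
time_s: 15.7
position: [0.4669, -0.2627, 0.2111]
tcp_rot: [[1.0, -0.001, 0.0], [-0.0, 0.001, 1.0], [-0.001, -1.0, 0.001]]
force: [-0.3, 0.6, -0.0]
opening: 1.0
```

```bash
python3 w.py w4
python3 - <<'E'
from h import *
go(.433,.318,.195,90)
E
```

```text
cap_a_mid 0.85 [306. 238.] [ 0.4653 -0.2642  0.088 ]
cap_a_mid 0.72 [564. 278.] [ 0.4959 -0.0759  0.088 ]
hole_a 0.84 [303. 310.] [ 0.5426 -0.268   0.045 ]
blob [   0    0   86  105 6804] [36.6 49.4] [ 0.3439 -0.4252  0.099 ]
blob [ 271  208   72   70 3658] [306.6 242.4] [ 0.465 -0.264  0.099]
blob [ 528  251   78   53 3093] [569.3 280.2] [ 0.4931 -0.0796  0.099 ]
pos [ 0.4672 -0.263   0.2116] yaw 90.1 shift [-0.418  0.209  7.263] ry 0.001
```

View pics/w4.png

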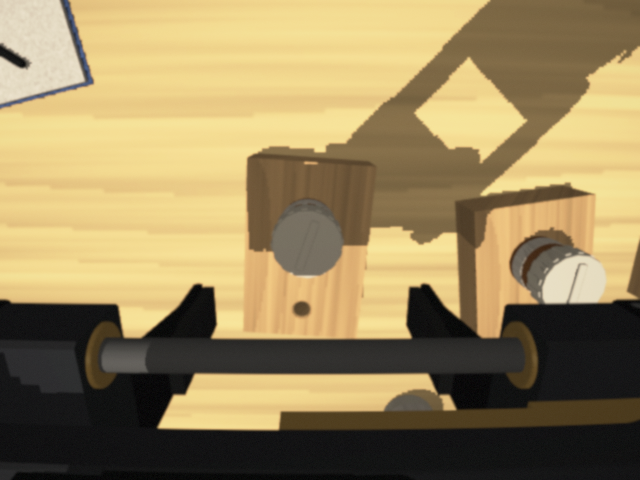

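Run:
```python
from h import *
P=pose(); c=eyes.capture("wrist"); g=cv2.cvtColor(c["image"],cv2.COLOR_BGR2GRAY)
for a,b in [((296,267),(317,221)),((570,304),(582,264)),((245,331),(250,190)),((356,338),(374,175))]:
    z=.102 if a[1]<310 else .045
    A,B=atz(c,a,z,P),atz(c,b,z,P); d=A-B; print(((A+B)/2).round(4),np.degrees(np.arctan2(d[1],d[0])),np.linalg.norm(d))
r=g[298:322,288:318]; m=(r<r.min()+35).astype(np.uint8); M=cv2.moments(m,True); px=(288+M["m10"]/M["m00"],298+M["m01"]/M["m00"]); print(px,atz(c,px,.045,P))
```

```text
[ 0.466  -0.2645  0.102 ] -23.65198246642744 0.034729216794867034
[ 0.4952 -0.0764  0.102 ] -4.666285557978526 0.030342668115682588
[ 0.5015 -0.314   0.045 ] -4.628327531427963 0.12418097363201322
[ 0.4991 -0.2174  0.045 ] -3.6150655539167444 0.14262970585606355
(301.5120481927711, 307.6867469879518) [ 0.54078251 -0.2694761   0.045     ]
```

B turned ~12°, C ~16–19°, A ~13°: all inside the range. Hole C ≈ (0.541, −0.269). Going to the pin.

Request:
arm_command(translation=[[-0.05, 0, 0.91], [-0.05, 0, 0.91]], rotation=[[0, 0, 0], [0, 0, 0]], grip=[-1, -1])

```text
time_s: 16.15
position: [0.4617, -0.1878, 0.2114]
tcp_rot: [[1.0, -0.002, -0.001], [0.001, 0.003, 1.0], [-0.002, -1.0, 0.003]]
force: [0.1, -0.2, -1.2]
opening: 0.994
```

Request:
arm_command(translation=[[-0.05, 0, 0.91], [-0.05, 0, 0.91]], rotation=[[0, 0, 0], [0, 0, 0]], grip=[-1, -1])

```text
time_s: 16.35
position: [0.4574, -0.1143, 0.2116]
tcp_rot: [[1.0, -0.002, -0.003], [0.003, 0.002, 1.0], [-0.002, -1.0, 0.002]]
force: [-0.7, -0.1, 0.4]
opening: 0.998
```

Request:
arm_command(translation=[[-0.05, 0, 0.91], [-0.05, 0, 0.91]], rotation=[[0, 0, 0], [0, 0, 0]], grip=[-1, -1])

```text
time_s: 16.55
position: [0.4533, -0.0417, 0.2117]
tcp_rot: [[1.0, -0.002, -0.003], [0.003, 0.001, 1.0], [-0.002, -1.0, 0.001]]
force: [0.4, -0.6, -1.2]
opening: 0.999
```

Request:
arm_command(translation=[[-0.05, 0, 0.91], [-0.05, 0, 0.91]], rotation=[[0, 0, 0], [0, 0, 0]], grip=[-1, -1])

```text
time_s: 16.75
position: [0.4495, 0.0308, 0.2118]
tcp_rot: [[1.0, -0.001, -0.003], [0.003, 0.001, 1.0], [-0.001, -1.0, 0.001]]
force: [-0.8, -0.4, 1.5]
opening: 0.995
```

Request:
arm_command(translation=[[-0.05, 0, 0.91], [-0.05, 0, 0.91]], rotation=[[0, 0, 0], [0, 0, 0]], grip=[-1, -1])

```text
time_s: 16.95
position: [0.4456, 0.1036, 0.2119]
tcp_rot: [[1.0, -0.0, -0.003], [0.003, 0.001, 1.0], [-0.0, -1.0, 0.001]]
force: [0.4, -0.8, -0.3]
opening: 1.002
```

Request:
arm_command(translation=[[-0.05, 0, 0.91], [-0.05, 0, 0.91]], rotation=[[0, 0, 0], [0, 0, 0]], grip=[-1, -1])

```text
time_s: 17.15
position: [0.4418, 0.1765, 0.2119]
tcp_rot: [[1.0, 0.0, -0.003], [0.003, 0.001, 1.0], [0.0, -1.0, 0.001]]
force: [-0.1, -0.4, 0.6]
opening: 1.0
```

Request:
arm_command(translation=[[-0.05, 0, 0.91], [-0.05, 0, 0.91]], rotation=[[0, 0, 0], [0, 0, 0]], grip=[-1, -1])

```text
time_s: 17.35
position: [0.4379, 0.2494, 0.212]
tcp_rot: [[1.0, 0.001, -0.003], [0.003, 0.001, 1.0], [0.001, -1.0, 0.001]]
force: [0.0, -0.0, 0.6]
opening: 1.002
```

Request:
arm_command(translation=[[-0.05, 0, 0.91], [-0.05, 0, 0.91], [-0.05, 0, 0.91], [-0.05, 0, 0.91], [-0.05, 0, 0.91]], rotation=[[0, 0, 0], [0, 0, 0], [0, 0, 0], [0, 0, 0], [0, 0, 0]], grip=[-1, -1, -1, -1, -1])

```text
time_s: 17.85
position: [0.4338, 0.3182, 0.2116]
tcp_rot: [[1.0, -0.001, -0.001], [0.001, -0.001, 1.0], [-0.001, -1.0, -0.001]]
force: [0.9, -0.3, -0.2]
opening: 0.996
```

```bash
python3 w.py w5
python3 - <<'E'
from h import *
go(.433,.318,.08,90)
im=cv2.imread("pics/w5.png"); cv2.imwrite("pics/w5c.png",cv2.resize(im[120:340,200:430],None,fx=2.5,fy=2.5,interpolation=cv2.INTER_CUBIC))
E
```

```text
hole_a 0.63 [308. 212.] [0.4239 0.3172 0.045 ]
pin_mid 0.83 [311. 235.] [0.4349 0.3193 0.073 ]
blob [   0  227   46   66 2275] [ 18.5 262. ] [0.4466 0.1155 0.099 ]
blob [300 231  24  22 403] [311.5 241.6] [0.4315 0.3199 0.099 ]
pos [0.4342 0.3182 0.2118] yaw 90.0 shift [-0.015  1.648 -0.002] ry 0.0
```

View pics/w5c.png

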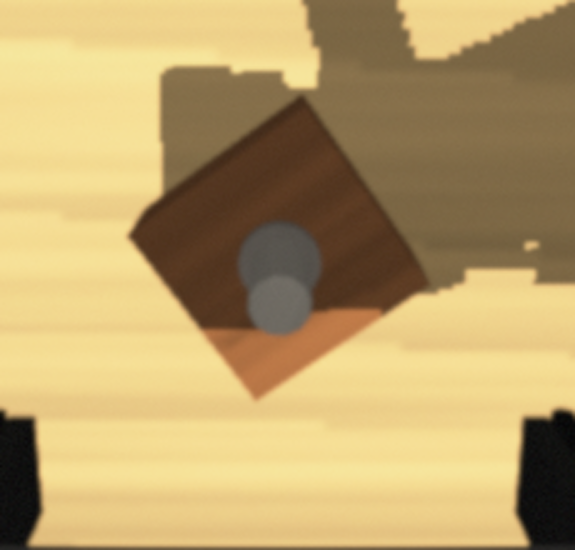

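Pin top at full-frame (312,242), collar at (312,225): pin ≈ (0.4335, 0.319), upright.

Request:
arm_command(translation=[[-0.01, 0.5, 0.01], [-0.01, 0.82, 0.01], [-0.01, 0.82, 0.01], [-0.01, 0.82, 0.01]], rotation=[[0, 0, 0], [0, 0, 0], [0, 0, 0], [0, 0, 0]], grip=[-1, -1, -1, -1])

```text
time_s: 18.45
position: [0.4334, 0.3196, 0.1463]
tcp_rot: [[1.0, -0.001, -0.001], [0.001, -0.0, 1.0], [-0.001, -1.0, -0.0]]
force: [0.4, 0.3, 0.6]
opening: 1.001
```

Request:
arm_command(translation=[[0, 0.4, 0], [0, 0.8, 0], [0, 0.8, 0], [0, 0.8, 0], [0, 0.8, 0]], rotation=[[0, 0, 0], [0, 0, 0], [0, 0, 0], [0, 0, 0], [0, 0, 0]], grip=[-1, -1, -1, -1, -1])

```text
time_s: 18.95
position: [0.4347, 0.3207, 0.0842]
tcp_rot: [[1.0, 0.004, -0.002], [0.002, 0.002, 1.0], [0.004, -1.0, 0.002]]
force: [-0.7, 0.6, 0.3]
opening: 1.003
```

Run:
```python
from h import *
P=pose(); c=eyes.capture("wrist"); go(.4335,.319,.08,90); cv2.imwrite("pics/w6.png",c["image"])
```

```text
pos [0.4346 0.3207 0.0842] yaw 90.1 shift [-0.014  0.053 -0.021] ry 0.002
```

View pics/w6.png

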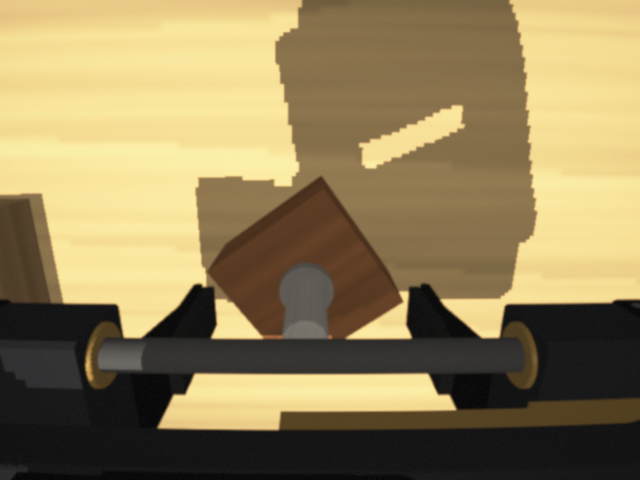

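Pin sits between the fingers (collar at (306,290)), ~2 mm to the −y side; correcting and closing.

Request:
arm_command(translation=[[-0.01, 0.04, -0.022], [-0.01, 0.04, -0.022], [-0.01, 0.04, -0.022], [-0.01, 0.04, -0.022], [-0.01, 0.04, -0.022]], rotation=[[0, 0, 0], [0, 0, 0], [0, 0, 0], [0, 0, 0], [0, 0, 0]], grip=[-1, 1, 1, 1, 1])

```text
time_s: 19.5
position: [0.4324, 0.3183, 0.079]
tcp_rot: [[1.0, 0.0, -0.002], [0.002, 0.0, 1.0], [0.0, -1.0, 0.0]]
force: [-0.7, -0.7, -0.3]
opening: 0.72
```

Request:
arm_command(translation=[[0, 0, 0], [0, 0, 0], [0, 0, 0], [0, 0, 0], [0, 0, 0]], rotation=[[0, 0, 0], [0, 0, 0], [0, 0, 0], [0, 0, 0], [0, 0, 0]], grip=[1, 1, 1, 1, 1])

```text
time_s: 20.0
position: [0.4323, 0.3183, 0.0789]
tcp_rot: [[1.0, -0.0, -0.002], [0.002, -0.0, 1.0], [-0.0, -1.0, -0.0]]
force: [-0.0, 1.0, -0.4]
opening: 0.264
```

Run:
```python
from h import *
P=pose(); c=eyes.capture("wrist"); go(.4335,.319,.2,90); cv2.imwrite("pics/w7.png",c["image"])
s=bot.read_state(); print(s["force"],s["moment"],s["opening"])
for px in [(306,290)]: print(atz(c,px,.051,P))
```

```text
pos [0.4324 0.3183 0.0789] yaw 90.1 shift [ 0.014 -1.513  0.009] ry 0.002
[-0.37506404  1.11707511 -0.93626861] [0.06969287 0.03518492 0.05013203] 0.21861890222409838
[0.42718406 0.31748349 0.051     ]
```

Request:
arm_command(translation=[[0, 0, 0], [0, 0, 0], [0, -0.2, 0], [0, -0.45, 0], [0, -0.7, 0]], rotation=[[0, 0, 0], [0, 0, 0], [0, 0, 0], [0, 0, 0], [0, 0, 0]], grip=[1, 1, 1, 1, 1])

```text
time_s: 20.55
position: [0.4319, 0.318, 0.1351]
tcp_rot: [[1.0, -0.001, -0.002], [0.002, -0.001, 1.0], [-0.001, -1.0, -0.001]]
force: [-0.6, 0.2, -0.9]
opening: 0.197
```

Request:
arm_command(translation=[[0, -0.4, 0], [0, -0.8, 0], [0, -0.8, 0], [0, -0.8, 0], [0, -0.8, 0]], rotation=[[0, 0, 0], [0, 0, 0], [0, 0, 0], [0, 0, 0], [0, 0, 0]], grip=[1, 1, 1, 1, 1])

```text
time_s: 21.05
position: [0.4313, 0.3178, 0.1978]
tcp_rot: [[1.0, -0.003, -0.002], [0.002, -0.001, 1.0], [-0.003, -1.0, -0.001]]
force: [0.1, -0.3, -0.3]
opening: 0.199
```

Run:
```python
from h import *
P=pose(); c=eyes.capture("wrist"); go(.541,-.269,.2,90); cv2.imwrite("pics/w8.png",c["image"])
s=bot.read_state(); print(s["force"],s["moment"],s["opening"])
```

```text
pos [0.4313 0.3177 0.1975] yaw 90.1 shift [ 1.356 -0.025 -7.337] ry 0.002
[-0.7500856   0.16999632 -1.39927229] [ 0.05710069  0.00345367 -0.00166072] 0.19545936781769235
```

View pics/w8.png

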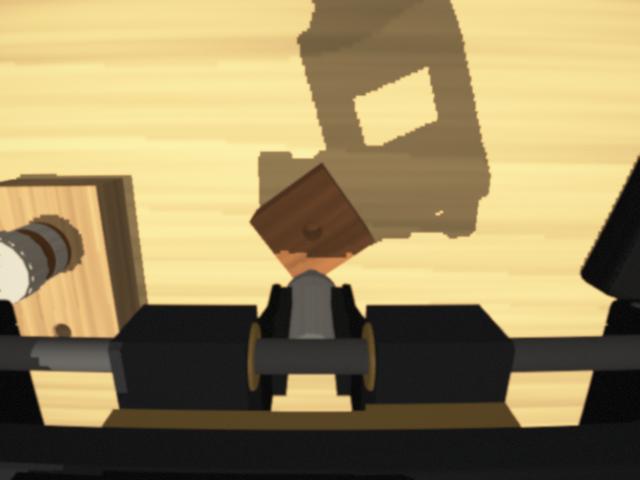

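Pin is held upright; the empty stand hole shows at (313,232). I use it as a same-geometry reference for hole C.

```bash
cat > hole.py <<'E'
from h import *; import sys
u,v=map(float,sys.argv[1:3])
P=pose(); c=eyes.capture("wrist"); im=c["image"]
for r in models.spot_point("wrist","hole_a"):
    px=np.array(r["point"])*[640,480]; print("net",round(r["conf"],2),px.round(1),atz(c,px,.045,P).round(4))
    if np.hypot(*(px-[u,v]))<12 : u,v=px; break
g=cv2.GaussianBlur(cv2.cvtColor(im,cv2.COLOR_BGR2GRAY),(3,3),0); a,b=int(u)-16,int(v)-14
r=g[b:b+28,a:a+32]; t=(float(r.min())+float(np.median(r)))/2; m=(r<t).astype(np.uint8)
n,l,st,ce=cv2.connectedComponentsWithStats(m); i=l[12:17,13:19]; i=np.bincount(i[i>0]).argmax()
px=ce[i]+[a,b]; print("blob",st[i],px.round(1),"est",atz(c,px,.045,P).round(4),"tcp",P[1].round(4))
E
python3 hole.py 313 232
python3 - <<'E'
import cv2; im=cv2.imread("pics/w8.png")[200:260,270:360]; g=cv2.cvtColor(im,cv2.COLOR_BGR2GRAY)
print(g[20:46:2,28:60:2])
E
```

```text
blob [  6  10  19  12 160] [312.  233.7] est [0.4347 0.3199 0.045 ] tcp [0.4313 0.3177 0.1975]
[[68 67 67 66 64 66 64 63 66 68 68 68 70 73 71 72]
 [66 68 65 67 64 64 63 62 64 66 68 70 72 70 71 69]
 [67 66 66 63 61 65 68 68 68 69 68 71 70 71 67 67]
 [65 65 64 59 62 67 67 70 72 71 67 65 67 69 67 70]
 [64 66 61 56 60 65 70 72 70 66 59 57 62 67 68 69]
 [66 64 61 53 55 57 60 61 59 55 54 54 63 69 70 70]
 [67 66 62 53 52 54 56 55 53 54 53 55 62 70 73 72]
 [67 68 64 57 53 52 53 54 53 55 56 57 67 69 71 69]
 [68 69 69 62 57 54 55 57 57 55 55 61 68 68 68 65]
 [70 69 69 66 58 56 55 55 56 58 62 67 68 68 65 64]
 [69 68 69 64 64 63 61 61 62 64 68 67 67 65 62 62]
 [66 66 65 67 67 70 68 68 68 68 66 65 62 62 61 61]
 [64 66 66 67 69 69 69 68 66 66 64 62 62 61 61 62]]
```

Run:
```python
from h import *
P=pose(); c=eyes.capture("wrist")
for px in [(312.5,231),(312.5,240)]: print(atz(c,px,.045,P).round(4),P[1].round(4))
o=atz(c,(312.5,231),.045,P); print("offset",o-[.4323,.3183,.0789])
```

```text
[0.4329 0.3203 0.045 ] [0.4316 0.3178 0.1976]
[0.4401 0.3204 0.045 ] [0.4316 0.3178 0.1976]
offset [ 0.00058012  0.00204734 -0.0339    ]
```

Request:
arm_command(translation=[[0.15, 0, -0.92], [0.15, 0, -0.92]], rotation=[[0, 0, 0], [0, 0, 0]], grip=[1, 1])

```text
time_s: 21.45
position: [0.444, 0.2431, 0.1981]
tcp_rot: [[1.0, -0.002, -0.003], [0.003, -0.002, 1.0], [-0.002, -1.0, -0.002]]
force: [0.0, -0.8, -1.3]
opening: 0.199
```

Request:
arm_command(translation=[[0.15, 0, -0.92], [0.15, 0, -0.92]], rotation=[[0, 0, 0], [0, 0, 0]], grip=[1, 1])

```text
time_s: 21.65
position: [0.4567, 0.1686, 0.1983]
tcp_rot: [[1.0, -0.001, -0.001], [0.001, -0.001, 1.0], [-0.001, -1.0, -0.001]]
force: [-0.6, -0.2, 0.0]
opening: 0.196
```

Request:
arm_command(translation=[[0.15, 0, -0.92], [0.15, 0, -0.92]], rotation=[[0, 0, 0], [0, 0, 0]], grip=[1, 1])

```text
time_s: 21.85
position: [0.4693, 0.0948, 0.1984]
tcp_rot: [[1.0, -0.001, -0.001], [0.001, -0.001, 1.0], [-0.001, -1.0, -0.001]]
force: [0.8, 0.7, 0.0]
opening: 0.197
```

Request:
arm_command(translation=[[0.15, 0, -0.92], [0.15, 0, -0.92]], rotation=[[0, 0, 0], [0, 0, 0]], grip=[1, 1])

```text
time_s: 22.05
position: [0.4817, 0.021, 0.1985]
tcp_rot: [[1.0, 0.0, -0.0], [0.0, -0.001, 1.0], [0.0, -1.0, -0.001]]
force: [-0.0, 0.2, -0.3]
opening: 0.198
```

Request:
arm_command(translation=[[0.15, 0, -0.92], [0.15, 0, -0.92]], rotation=[[0, 0, 0], [0, 0, 0]], grip=[1, 1])

```text
time_s: 22.25
position: [0.4941, -0.0529, 0.1985]
tcp_rot: [[1.0, 0.001, -0.0], [0.0, -0.001, 1.0], [0.001, -1.0, -0.001]]
force: [0.3, -0.2, -0.6]
opening: 0.194
```

Request:
arm_command(translation=[[0.2, 0, -0.92], [0.2, 0, -0.92]], rotation=[[0, 0, 0], [0, 0, 0]], grip=[1, 1])

```text
time_s: 22.45
position: [0.5104, -0.1267, 0.1986]
tcp_rot: [[1.0, 0.001, -0.0], [0.0, -0.001, 1.0], [0.001, -1.0, -0.001]]
force: [-0.4, 0.4, -0.6]
opening: 0.203
```

Request:
arm_command(translation=[[0.2, 0, -0.92], [0.2, 0, -0.92]], rotation=[[0, 0, 0], [0, 0, 0]], grip=[1, 1])

```text
time_s: 22.65
position: [0.5265, -0.2006, 0.1985]
tcp_rot: [[1.0, 0.001, -0.0], [0.0, -0.002, 1.0], [0.001, -1.0, -0.002]]
force: [0.6, 0.4, -0.3]
opening: 0.198
```

Request:
arm_command(translation=[[0.2, 0, -0.92], [0.2, 0, -0.92], [0.2, 0, -0.92], [0.2, 0, -0.92], [0.2, 0, -0.92]], rotation=[[0, 0, 0], [0, 0, 0], [0, 0, 0], [0, 0, 0], [0, 0, 0]], grip=[1, 1, 1, 1, 1])

```text
time_s: 23.15
position: [0.5408, -0.2688, 0.1982]
tcp_rot: [[1.0, -0.002, -0.003], [0.003, 0.002, 1.0], [-0.002, -1.0, 0.002]]
force: [-0.0, 0.3, -1.4]
opening: 0.196
```

```bash
python3 w.py w9
python3 - <<'E'
from h import *
go(.541,-.269,.1975,90)
im=cv2.imread("pics/w9.png"); cv2.imwrite("pics/w9c.png",cv2.resize(im[150:350,210:410],None,fx=3,fy=3,interpolation=cv2.INTER_CUBIC))
E
```

```text
cap_a_mid 0.66 [312. 130.] [ 0.4666 -0.2664  0.088 ]
hole_a 0.93 [309. 228.] [ 0.5401 -0.2685  0.045 ]
hole_a 0.72 [563. 270.] [ 0.5743 -0.0629  0.045 ]
blob [ 276   89   82   84 5231] [316.6 130.5] [ 0.4666 -0.264   0.099 ]
blob [ 562  147   78   76 4699] [604.7 185.4] [ 0.4974 -0.084   0.099 ]
blob [   0  274   50   63 1049] [ 21.3 312.4] [ 0.5856 -0.4663  0.099 ]
pos [ 0.5415 -0.2691  0.199 ] yaw 90.2 shift [-0.006  0.019  0.001] ry 0.003
```

View pics/w9c.png

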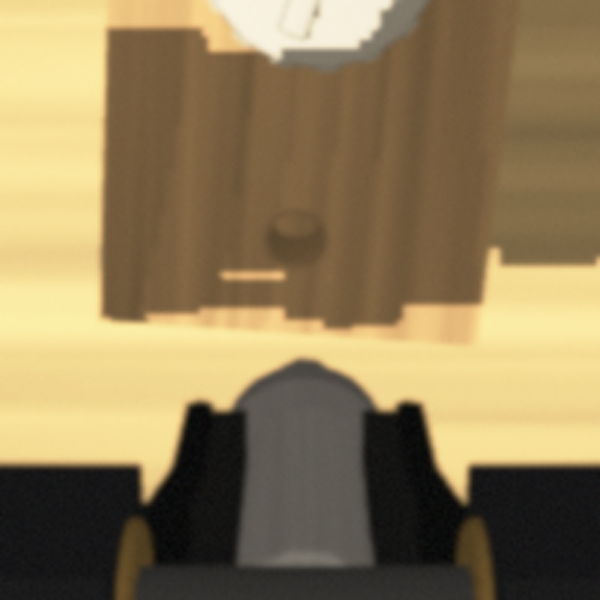

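Run:
```python
from h import *
P=pose(); c=eyes.capture("wrist")
e=atz(c,(308.7,229),.045,P); t=e-[.0006,.002,0]; print(e,t,P[0].round(4)); go(t[0],t[1],.125,90)
```

```text
[ 0.54200041 -0.26922927  0.045     ] [ 0.54140041 -0.27122927  0.045     ] [[ 1.0e+00 -4.0e-04 -3.5e-03]
 [ 3.5e-03  4.0e-04  1.0e+00]
 [-4.0e-04 -1.0e+00  4.0e-04]]
pos [ 0.5416 -0.2693  0.1991] yaw 90.2 shift [-0.003  0.926 -0.025] ry 0.003
```

Request:
arm_command(translation=[[0, 0.4, -0.025], [0, 0.7, -0.025], [0, 0.9, -0.025], [0, 0.9, -0.025], [0, 0.9, -0.025]], rotation=[[0, 0, 0], [0, 0, 0], [0, 0, 0], [0, 0, 0], [0, 0, 0]], grip=[1, 1, 1, 1, 1])

```text
time_s: 23.9
position: [0.5418, -0.2721, 0.1272]
tcp_rot: [[1.0, 0.0, -0.003], [0.003, -0.0, 1.0], [0.0, -1.0, -0.0]]
force: [0.7, 0.5, -1.5]
opening: 0.199
```

Request:
arm_command(translation=[[0, 0.1, 0], [0, 0.2, 0], [0, 0.2, 0], [0, 0.2, 0], [0, 0.2, 0]], rotation=[[0, 0, 0], [0, 0, 0], [0, 0, 0], [0, 0, 0], [0, 0, 0]], grip=[1, 1, 1, 1, 1])

```text
time_s: 24.4
position: [0.5418, -0.2725, 0.1112]
tcp_rot: [[1.0, 0.0, -0.002], [0.002, -0.0, 1.0], [0.0, -1.0, -0.0]]
force: [0.8, 0.6, -0.1]
opening: 0.197
```

Run:
```python
from h import *
P=pose(); c=eyes.capture("wrist"); go(.5414,-.2712,.108,90)
cv2.imwrite("pics/w10c.png",cv2.resize(c["image"][150:350,210:410],None,fx=3,fy=3,interpolation=cv2.INTER_CUBIC))
print(bot.read_state()["force"])
```

```text
pos [ 0.5418 -0.2725  0.1113] yaw 90.1 shift [-0.005  0.041  0.016] ry 0.002
[ 0.08729243  0.14993878 -1.25340795]
```

View pics/w10c.png

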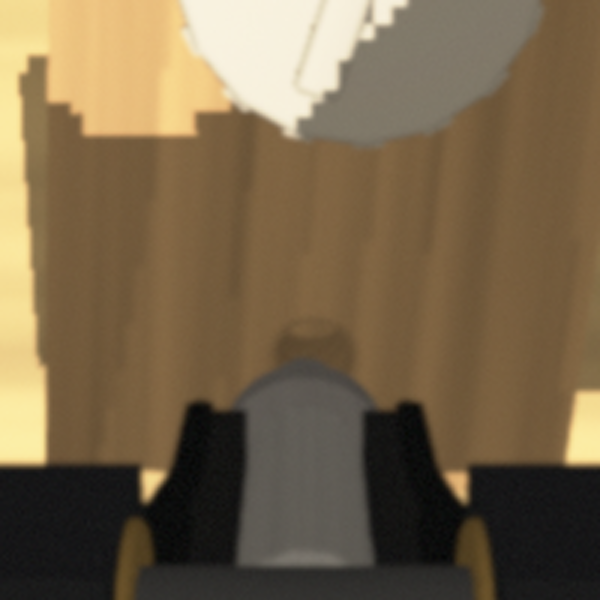

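Hole at crop col ~315, pin foot at ~305: the pin must go ~1.6 mm to +y. Then slow descent.

Request:
arm_command(translation=[[-0.005, 0, 0.02], [-0.005, 0, 0.02], [-0.005, 0.04, 0.02], [-0.005, 0.06, 0.02], [-0.005, 0.08, 0.02]], rotation=[[0, 0, 0], [0, 0, 0], [0, 0, 0], [0, 0, 0], [0, 0, 0]], grip=[1, 1, 1, 1, 1])

```text
time_s: 24.95
position: [0.5411, -0.2707, 0.1043]
tcp_rot: [[1.0, -0.0, -0.002], [0.002, 0.0, 1.0], [-0.0, -1.0, 0.0]]
force: [-0.8, -0.3, -1.0]
opening: 0.2
```

Request:
arm_command(translation=[[0, 0, 0], [0, 0.02, 0], [0, 0.03, 0], [0, 0.04, 0], [0, 0.04, 0]], rotation=[[0, 0, 0], [0, 0, 0], [0, 0, 0], [0, 0, 0], [0, 0, 0]], grip=[1, 1, 1, 1, 1])

```text
time_s: 25.45
position: [0.5412, -0.2707, 0.1012]
tcp_rot: [[1.0, -0.0, -0.002], [0.002, 0.0, 1.0], [-0.0, -1.0, 0.0]]
force: [0.3, 0.1, -0.3]
opening: 0.196
```

Run:
```python
from h import *
go(.5414,-.271,.0789,90); s=bot.read_state(); print(s["force"],s["moment"])
```

```text
pos [ 0.5412 -0.2707  0.1012] yaw 90.1 shift [ 0.003  0.279 -0.004] ry 0.002
[ 0.28686202  0.08329642 -0.32243134] [0.05786717 0.01637879 0.02145417]
```

Foot is already below the mouth with no force. Continuing gently.

Request:
arm_command(translation=[[0, 0.015, 0], [0, 0.03, 0], [0, 0.045, 0], [0, 0.06, 0], [0, 0.06, 0]], rotation=[[0, 0, 0], [0, 0, 0], [0, 0, 0], [0, 0, 0], [0, 0, 0]], grip=[1, 1, 1, 1, 1])

```text
time_s: 25.95
position: [0.5411, -0.2706, 0.0963]
tcp_rot: [[1.0, -0.0, -0.002], [0.002, 0.0, 1.0], [-0.0, -1.0, 0.0]]
force: [0.3, -0.2, -1.1]
opening: 0.198
```

Request:
arm_command(translation=[[0, 0.02, 0], [0, 0.04, 0], [0, 0.06, 0], [0, 0.08, 0], [0, 0.08, 0]], rotation=[[0, 0, 0], [0, 0, 0], [0, 0, 0], [0, 0, 0], [0, 0, 0]], grip=[1, 1, 1, 1, 1])

```text
time_s: 26.45
position: [0.5411, -0.2706, 0.0899]
tcp_rot: [[1.0, -0.0, -0.002], [0.002, 0.0, 1.0], [-0.0, -1.0, 0.0]]
force: [-0.1, 0.4, -0.9]
opening: 0.196
```

Request:
arm_command(translation=[[0, 0.025, 0], [0, 0.05, 0], [0, 0.075, 0], [0, 0.1, 0], [0, 0.1, 0]], rotation=[[0, 0, 0], [0, 0, 0], [0, 0, 0], [0, 0, 0], [0, 0, 0]], grip=[1, 1, 1, 1, 1])

```text
time_s: 26.95
position: [0.541, -0.2706, 0.0817]
tcp_rot: [[1.0, -0.001, -0.002], [0.002, 0.0, 1.0], [-0.001, -1.0, 0.0]]
force: [-1.1, -0.1, -1.3]
opening: 0.196
```

Request:
arm_command(translation=[[0, 0.01, 0], [0, 0.02, 0], [0, 0.025, 0], [0, 0.025, 0]], rotation=[[0, 0, 0], [0, 0, 0], [0, 0, 0], [0, 0, 0]], grip=[1, 1, 1, 1])

```text
time_s: 27.35
position: [0.5412, -0.2707, 0.0801]
tcp_rot: [[1.0, -0.0, -0.002], [0.002, 0.0, 1.0], [-0.0, -1.0, 0.0]]
force: [-0.4, 0.3, -1.1]
opening: 0.201
```

Request:
arm_command(translation=[[0, 0, 0], [0, 0, 0], [0, 0, 0], [0, 0, 0], [0, 0, 0]], rotation=[[0, 0, 0], [0, 0, 0], [0, 0, 0], [0, 0, 0], [0, 0, 0]], grip=[0, -0.5, -1, -1, -1])

```text
time_s: 27.85
position: [0.5413, -0.2707, 0.0802]
tcp_rot: [[1.0, 0.0, -0.002], [0.002, -0.0, 1.0], [0.0, -1.0, -0.0]]
force: [0.3, 0.0, -0.2]
opening: 0.565
```

Request:
arm_command(translation=[[0, 0, 0], [0, -0.2, 0], [0, -0.5, 0], [0, -1, 0], [0, -1, 0]], rotation=[[0, 0, 0], [0, 0, 0], [0, 0, 0], [0, 0, 0], [0, 0, 0]], grip=[-1, -1, -1, -1, -1])

```text
time_s: 28.35
position: [0.5442, -0.2728, 0.1653]
tcp_rot: [[1.0, 0.009, -0.002], [0.002, -0.007, 1.0], [0.009, -1.0, -0.007]]
force: [1.2, -0.9, 0.2]
opening: 0.974
```

Request:
arm_command(translation=[[-0.5, -0.7, 0], [-0.5, -0.7, 0], [-0.5, -0.7, 0], [-0.5, -0.7, 0]], rotation=[[0, 0, 0], [0, 0, 0], [0, 0, 0], [0, 0, 0]], grip=[-1, -1, -1, -1])

```text
time_s: 28.75
position: [0.5013, -0.2708, 0.2158]
tcp_rot: [[1.0, 0.001, -0.002], [0.002, -0.0, 1.0], [0.001, -1.0, -0.0]]
force: [-0.7, -0.7, -0.4]
opening: 1.002
```

```bash
python3 w.py w11
python3 - <<'E'
from h import *
c=eyes.capture("scene"); a=cv2.imread("pics/w11.png"); b=cv2.resize(c["image"][260:400,100:260],None,fx=2.25,fy=2.25)
k=np.zeros((480,1000,3),np.uint8); k[:,:640]=a; k[:b.shape[0],640:640+b.shape[1]]=b; cv2.imwrite("pics/end.png",cv2.resize(k,None,fx=.8,fy=.8))
go(0,0,0)
P=pose();
E
```

```text
cap_a_mid 0.89 [317. 189.] [ 0.4664 -0.2651  0.088 ]
hole_a 0.78 [547. 300.] [ 0.5712 -0.0617  0.045 ]
hole_a 0.77 [311. 266.] [ 0.5387 -0.2691  0.045 ]
pin_mid 0.68 [314. 282.] [ 0.5409 -0.2671  0.073 ]
blob [   0    0   93   64 4226] [42.2 27.3] [ 0.3657 -0.4311  0.099 ]
blob [ 283  153   73   74 4090] [318.9 190.2] [ 0.4655 -0.2641  0.099 ]
blob [ 543  202   80   68 3714] [585.7 236.4] [ 0.4966 -0.0791  0.099 ]
pos [ 0.5013 -0.2704  0.215 ] yaw 90.1 shift [-6.254  2.7    3.393] ry None
```

View pics/end.png

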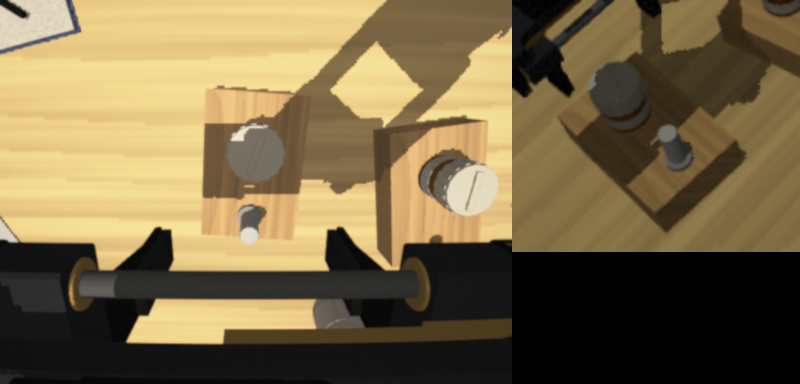

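The picture shows the pin upright with its collar flat on holder C (wrist view (314,270) full-frame), and the gripper clear. Handing in.

```bash
python3 -c "
from rig import bot
print(bot.hand_in())"
```

```text
the job is handed in; nothing more can be done
None
```

I tested all three caps, found the loose one on holder C (the one at the lowest y), put the marker pin in that holder's hole and handed the job in. The hand-in gives no verdict.

| Jar | Torque left after the turn | Turn read from the cap's bar | Result |
|---|---|---|---|
| A | 0.35 N m | about 13° | sound |
| B | 0.28 N m (wrist joint torque said 0.32) | about 12° | sound |
| C | 0.08 N m | about 16–20° | loose |

- **Cap angles:** these are rough, because I picked the bar ends by eye. For C I commanded 15.6°, but the bar read about 19.5°. All three are still within 6–30°.
- **Pin:** I lowered it with no contact force showing above noise and let go about 1 mm above its seat. The last wrist and scene pictures show it upright with its collar on holder C, released and with the gripper clear. I did not measure the final seating depth.
- **Bystanders:** I kept well away from the flask, beaker and bottle, but did not measure their positions again at the end.
- **Time:** about 29 s of the 67 s were used.

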